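# Pop a piston pin out of its feeder and trap it before it rolls away

### The job

Press the black plunger of the pin feeder down with one finger so that the steel piston pin pops up out of its nest, and trap the pin with the other finger as it rolls down the runway, before it runs off the end. Do not touch the pin until it has popped, never pinch or lift it, and leave the other things on the bench alone. Finish while holding: one finger still keeping the plunger pressed down, the other keeping the pin at rest on the runway, clear of the nest.

Things in the scene. Friction and masses are not known exactly. Their poses are not given: they have to be found in the camera images.
- feeder: The pin feeder, a grey and steel fixture fixed on the bench, 200 mm long, 72 mm wide. Origin on the bench straight below the plunger; z up; x runs from the plunger over the nest and down the runway. The housing round the plunger is 50 mm high (x -30 to 20 mm). The nest, a pocket from x = 20 to 42 mm, holds the pin. Low side rails begin at x = 19 mm.
- runway_start (a point): Upper end of the steel runway, mid-width on its surface: x = 42 mm of the feeder, 50 mm high. From here it slopes 5 degrees down, 55 mm wide between rails that stand 6 mm above it. Nothing on it stops the pin, which rolls its length in under a second: the other finger must already stand in its way, near mid-width, tip under 10 mm above the runway, when the plunger goes down.
- runway_end (a point): Lower, open end of the runway, mid-width on its surface: x = 173 mm, 38.5 mm high. A trapped pin is clear of the nest when its centre is beyond x = 50 mm, so the stopping finger's inner face should stand beyond x = 62 mm, best 64 to 75 mm. With the plunger fully down its top is 4 to 5 mm higher than the runway there, so level fingertips can do both at once.
- plunger_top (a point): Centre of the plunger's flat top. The plunger is an upright black rectangular key, 18 mm along the feeder's x and 32 mm across, its top 64 mm above the bench when up (14 mm proud of the housing).
- plunger (a joint): How far the plunger is pressed, in m: 0 up, 0.012 fully down. A spring pushes it up with about 2.5 N at the start and 8 N fully down; it comes up again when let go. Pressing it raises the lifter under the pin, which pops the pin over the nest's edge when the plunger is about 7 to 8 mm down.
- pin: The piston pin, a loose steel tube 20 mm in diameter and 50 mm long, about 85 g, lying across the feeder (its y axis runs along it). Its origin is its centre: in the nest at x = 32.5 mm of the feeder, 53 mm above the bench; on the runway 10 mm above the runway's surface. It rolls freely.
- valve_spring: A loose valve spring standing upright, 32 mm in diameter, 52 mm high; origin at the centre of its underside. To be left alone.
- valve: A loose engine valve standing on its head, head 40 mm in diameter, 95 mm high; origin at the centre of its underside. To be left alone.
- oil_jar: A loose amber jar, 60 mm in diameter, 100 mm high; origin at the centre of its underside. To be left alone.
- spanner: A loose steel spanner, 170 mm long, lying flat; origin on its underside, x along it. To be left alone.
Not all that is in view belongs to the job. What is meant by the feeder is not brown, and is the larger of those in its own colour.

How it is judged:
By the outcome, as a careful person would: the job done as asked, in the order asked, and still so for the second after the job is handed in, while the arm keeps its last pose, push and grip.
It also fails if it takes over 29 s, if anything falls off the work surface, if the arm or the gripper's body presses on something with over 40 N, if the wrist force passes 120 N, or if a joint passes its speed limit or range.

### The arm

A 6-joint arm with a two-finger parallel gripper is mounted at the origin on the work surface. World frame = base frame: x ahead of the robot, y to its left, z up, the work surface at z = 0. Lengths are in m, angles in degrees, forces in N, time in s.
With the tool pointing down it reaches from about 0.4 to 0.825 m from the base axis. Payload 7 kg.
Tool frame: the origin (TCP) lies at the very end of the fingers, on their centre line; the grasp point (between the pads) lies 19 mm behind it; x points along the fingers, z is the direction in which the jaws open and shut, and the axes are right-handed (so a half turn about x gives the same grasp; the last joint's range is limited). The gripper opens to 88 mm and grips with 3 to 60 N. Pads are 19 mm wide; open, the fingers measure 130 mm over their backs; the gripper's body (78 mm by 193 mm) begins 47 mm behind the grasp point.
Start: joints at [-60.613, 20.546, 0.682, 0, -70.136, -16.507], TCP at [0.15, -0.658, 0.227] pointing down, gripper open.
Joint ranges: [-176.03, 176.03], [-82.01, 121.73], [-58.28, 71.71], [-173.87, 95.51], [-174.79, -0.11], [-173.66, 173.66]. Speed limits (degrees/s): [136.94, 136.94, 172.46, 180, 180, 180].

### API

Orientations are given as [roll, pitch, yaw] about the fixed x, y, z axes, in that order (R = Rz(yaw) Ry(pitch) Rx(roll)).
In Python, from plant import * gives the robot as it stands.
- The arm moves only by the tool arm_command, never from a script. Its argument "commands" is one flat list of numbers, 5 for each row, row after row: the shift along the tool's x, y, z in mm, then the turn about the tool's x in degrees, then the opening in per cent of the stroke, from 0 (shut) to 100 (fully open). A call has 1 to 5 rows; each row shifts and turns the pose as measured when the row begins, along the tool's axes as they then stand; what a row does not reach is not made up. A row lasts 1/8 s, in which the tool goes at most 62.5 mm and 10.7 degrees, less where a joint would pass 70% of its speed; a pose out of reach is approached as far as the arm can. A call is refused whole if a number of a shift passes 62.5 or a number of a turn 10.7, either way. A call with a gripper value outside its range is refused whole. The fingers move at their own pace and stop on an object; the grip force is fixed at half the most. Time passes only in rows, so rows that do not move let the fingers close. It gives the time, the measured TCP pose, the force and the opening at its end, in the units of the state.
- get_obs(): the state, without advancing time (a new reading comes with each control period).
- snapshot(name): name is "side" or "top"; returns a dict with "frame" (400x640x3 uint8, blue, green, red), "fov_y" (degrees; the focal length in pixels is half the picture's height over the tangent of half this angle, whatever the lens; pixels are square), "cx", "cy" (the principal point, pixels), "world_to_cam" (4x4, takes a point from world to camera coordinates). Camera axes: x right, y up, looking along -z (the intrinsics and any distortion apply to the point x, -y, -z); pixel columns grow to the right and rows downward; lengths in m; the calibration is good to about 2 mm. A picture is of the moment at which its call begins. There is no depth.
- close_job(): hands the job in, once; it reports no verdict.
The state is a dict: "clock": time; "joint_pos": joint angles; "qvel": joint speeds; "tau": joint torques, N m; "tool_pos": TCP position; "orientation": TCP orientation; "force": force on the tool from outside, world axes, zero at the start; "moment": the same for the moment, N m; "opening": finger opening in m.
Only numpy, scipy, OpenCV 4.12 (cv2) and the standard library are available. Lean on these libraries where they do the work, as an engineer would, in place of code of your own. Each camera call takes 0.05 s, during which the arm holds its last target. There are 200 camera calls.

## Working session

There is one attempt and no reset: what is moved stays moved. The work goes in short steps, Python scripts to look and compute and a tool call to move; the robot and the scene stay as the last step left them, time stands still between calls to the robot, and variables do not carry over. Pictures are saved under pics/ and viewed, about 8 in all and at most 12, crops included, and the job is handed in when it is done.

Besides the shell and the picture viewer there is one more tool, called as name(argument=value, ...) on one line, values as JSON. arm_command: Moves the arm, as the interface text tells. Its arguments: {"type":"object","properties":{"commands":{"type":"array"}},"required":["commands"]}

```bash
mkdir -p pics; ls; python3 - <<'E'
from plant import *
import cv2,numpy as np
for n in("side","top"):
    s=snapshot(n); cv2.imwrite(f"pics/{n}0.png",s["frame"]); print(n,s["fov_y"],s["cx"],s["cy"],np.round(s["world_to_cam"],4).tolist(),[k for k in s])
print(get_obs())
E
```

```text
pics
side 45.326039004322155 315.8487230115362 197.68247763374686 [[-0.8115, -0.5842, 0.01, 0.3835], [0.4291, -0.5842, 0.6889, -0.271], [-0.3966, 0.5634, 0.7248, -1.0996], [0.0, 0.0, 0.0, 1.0]] ['frame', 'fov_y', 'cx', 'cy', 'world_to_cam']
top 50.11736654042894 317.09097080818646 198.98204405561808 [[0.0236, -0.9997, -0.0096, -0.0277], [0.9864, 0.0217, 0.1629, -0.5189], [-0.1626, -0.0133, 0.9866, -0.9996], [0.0, 0.0, 0.0, 1.0]] ['frame', 'fov_y', 'cx', 'cy', 'world_to_cam']
{'clock': 0.1, 'joint_pos': array([-6.06103609e+01,  2.05860107e+01,  6.36658669e-01, -1.85180870e-02,
       -7.01360344e+01, -1.65061182e+01]), 'qvel': array([ 0.02101735, -0.00973859,  0.1500225 ,  0.0540558 , -0.05636942,
        0.03239939]), 'tau': array([ 7.39514253e-04, -5.84163952e+01,  2.93754905e+01,  7.01554924e+00,
        1.02600738e-02, -7.24478900e-05]), 'tool_pos': array([ 0.15036332, -0.65756397,  0.22571087]), 'orientation': array([  4.98378985,  89.91285644, 107.86100552]), 'force': array([-0.48514536,  0.45164845,  0.16174863]), 'moment': array([0.00633771, 0.00657843, 0.00716336]), 'opening': 0.08773918347790774}
```

View pics/side0.png

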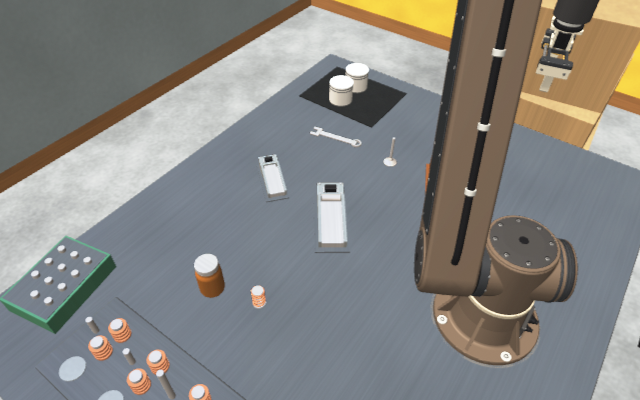

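View pics/top0.png

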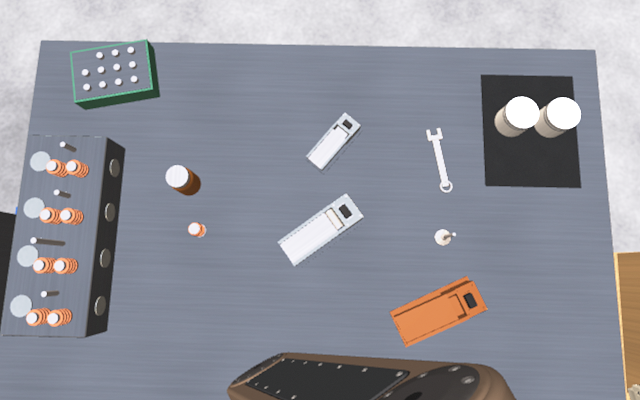

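Feeder candidates in the top view are the large grey one (320,230), a small grey one (333,142) and a brown/orange one (438,311). By the description I choose the large grey one. I'll check it in one enlarged crop of both views.

```bash
python3 - <<'E'
import cv2,numpy as np
a=cv2.imread("pics/top0.png")[188:272,270:370]; b=cv2.imread("pics/side0.png")[176:256,302:362]
a=cv2.resize(a,None,fx=5,fy=5,interpolation=cv2.INTER_CUBIC);b=cv2.resize(b,None,fx=5,fy=5,interpolation=cv2.INTER_CUBIC)
c=np.zeros((420,800,3),np.uint8);c[:420,:500]=a;c[:400,500:]=b
cv2.imwrite("pics/crop0.png",c)
E
```

```text
(no output)
```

View pics/crop0.png

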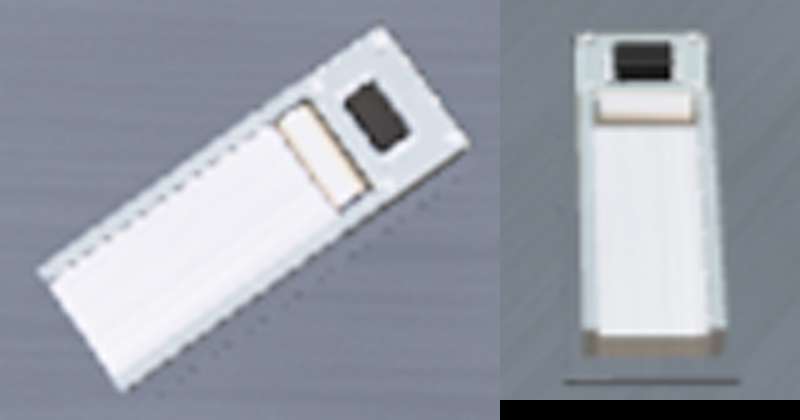

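```bash
cat > h.py <<'E'
from plant import *
import cv2,numpy as np,math
from scipy.optimize import least_squares
from scipy.spatial.transform import Rotation as R
def proj(s,p):
    f=200/math.tan(math.radians(s["fov_y"]/2)); c=s["world_to_cam"][:3,:3]@p+s["world_to_cam"][:3,3]
    return np.array([s["cx"]+f*c[0]/-c[2], s["cy"]-f*c[1]/-c[2]])
def f2w(q,p):
    c,s=math.cos(q[2]),math.sin(q[2]); return np.array([q[0]+c*p[0]-s*p[1],q[1]+s*p[0]+c*p[1],p[2]])
E
python3 - <<'E'
from h import *
T=snapshot("top");S=snapshot("side")
t=lambda u,v:(270+u/5-.4,188+v/5-.4)
d=lambda u,v:(302+(u-500)/5-.4,176+v/5-.4)
O=[(T,t(380,28),(-.03,-.036,.05)),(T,t(469,144),(-.03,.036,.05)),(T,t(40,270),(.173,-.036,.044)),(T,t(122,390),(.173,.036,.044)),
(T,t(377,117),(0,0,.064)),
(S,d(575,36),(-.03,-.036,.05)),(S,d(707,36),(-.03,.036,.05)),(S,d(583,332),(.173,-.036,.044)),(S,d(725,330),(.173,.036,.044))]
fun=lambda q,O=O:np.concatenate([proj(s,f2w(q,p))-px for s,px,p in O])
for sub in(O,O[:5],O[5:]):
    r=least_squares(fun,[.55,0,2.2],args=(sub,));print(r.x[:2].round(4),np.degrees(r.x[2]).round(2));print(r.fun.reshape(-1,2).round(1).tolist())
E
```

```text
[ 0.4873 -0.0829] 126.67
[[0.4, -0.1], [0.2, 0.8], [-0.5, 0.3], [0.3, 1.2], [-0.0, 0.5], [-0.6, -0.5], [-1.0, -0.6], [-0.9, -0.5], [-0.3, -0.3]]
[ 0.4886 -0.0827] 126.64
[[0.3, -0.6], [0.1, 0.3], [-0.5, -0.3], [0.2, 0.6], [-0.1, -0.1]]
[ 0.4848 -0.0828] 126.5
[[0.2, -0.1], [-0.2, -0.2], [-0.3, -0.0], [0.3, 0.3]]
```

Estimate: feeder at about (0.487, -0.083), yaw 126.6°, from residuals under about 1 px. The plunger is at top px (345,211) and the pin at (334,218). Next I work out the moves.

```bash
cat >> h.py <<'E'
Q=(.4873,-.0829,math.radians(126.6))
def togo(xm,z,y=0,Q=Q):
    o=get_obs();M=R.from_euler('xyz',o["orientation"],degrees=True).as_matrix()
    d=f2w(Q,(xm,y,z))-o["tool_pos"]; zy=math.degrees(math.atan2(M[1,2],M[0,2])); 
    e=(math.degrees(Q[2])-zy+90)%180-90
    print("t",o["clock"],"tcp",o["tool_pos"].round(4),"rpy",o["orientation"].round(2),"F",o["force"].round(1),"w",round(o["opening"],4))
    print("tool shift mm",(M.T@d*1000).round(1),"turn about tool x",round(-e,2),"z yaw",round(zy,1),"tool x",M[:,0].round(3), "j6",o["joint_pos"][5])
E
python3 -c "
from h import *
togo(.038,.15)"
```

```text
t 0.2 tcp [ 0.1504 -0.6577  0.226 ] rpy [  4.13  89.94 107.01] F [-0.2  0.  -0.3] w 0.0874
tool shift mm [  76.5 -441.2  520. ] turn about tool x -23.72 z yaw 102.9 tool x [-0.     0.001 -1.   ] j6 -16.507134742267215
```

arm_command(commands=[0,-37,43,0,73,0,-37,43,0,73,0,-37,43,0,73,0,-37,43,0,73,0,-37,43,0,73])

```text
clock: 0.82
tool_pos: [0.2843, -0.4027, 0.2233]
orientation: [21.1, 89.8, 123.6]
force: [0.6, -0.1, -0.3]
opening: 0.0641
```

arm_command(commands=[0,-37,43,0,73,0,-37,43,0,73,0,-37,43,0,73,0,-37,43,0,73,0,-37,43,0,73])

```text
clock: 1.45
tool_pos: [0.421, -0.144, 0.2252]
orientation: [-38.3, 89.8, 64.2]
force: [1.0, -1.1, 1.4]
opening: 0.0641
```

```bash
python3 -c "
from h import *
togo(.038,.15)"
```

```text
t 1.45 tcp [ 0.421  -0.144   0.2252] rpy [-38.31  89.81  64.2 ] F [ 1.  -1.1  1.4] w 0.0641
tool shift mm [ 75.5 -62.3  79.8] turn about tool x -24.09 z yaw 102.5 tool x [ 0.001  0.003 -1.   ] j6 -83.91613963239695
```

arm_command(commands=[0,-31,40,0,73,0,-31,40,0,73,25,0,0,-8,73,25,0,0,-8,73,25,0,0,-8,73])

```text
clock: 2.08
tool_pos: [0.4685, -0.0438, 0.151]
orientation: [-96.6, 89.5, 31.0]
force: [-0.1, 0.6, -0.5]
opening: 0.0644
```

arm_command(commands=[0,0,0,0,73])

```text
clock: 2.2
tool_pos: [0.4672, -0.044, 0.1496]
orientation: [-85.3, 89.7, 42.3]
force: [0.3, -0.6, 0.5]
opening: 0.0637
```

```bash
python3 -c "
from h import *
togo(.038,.10)"
```

```text
t 2.2 tcp [ 0.4672 -0.044   0.1496] rpy [-85.31  89.67  42.25] F [ 0.3 -0.6  0.5] w 0.0637
tool shift mm [49.5  7.4 -5.1] turn about tool x 0.97 z yaw 127.6 tool x [ 0.004  0.004 -1.   ] j6 -70.96351560160363
```

arm_command(commands=[0,7,-5,1,73,35,0,0,0,73,33,0,0,0,73,0,0,0,0,73])

```text
clock: 2.7
tool_pos: [0.468, -0.0533, 0.0852]
orientation: [-103.3, 89.2, 22.5]
force: [-0.8, -0.5, 0.7]
opening: 0.0642
```

```bash
python3 - <<'E'
from h import *
togo(.038,.07)
S=snapshot("side");T=snapshot("top")
a=cv2.resize(T["frame"][185:275,270:370],None,fx=4,fy=4,interpolation=cv2.INTER_CUBIC);b=cv2.resize(S["frame"][170:260,290:390],None,fx=4,fy=4,interpolation=cv2.INTER_CUBIC)
cv2.imwrite("pics/c1.png",np.hstack([a,b]))
o=get_obs();p=o["tool_pos"];print((proj(S,p)-(290,170))*4+(400,0),(proj(T,p)-(270,185))*4)
E
```

```text
t 2.7 tcp [ 0.468  -0.0533  0.0852] rpy [-103.26   89.25   22.55] F [-0.8 -0.5  0.7] w 0.0642
tool shift mm [15.1  2.4  2.8] turn about tool x -0.8 z yaw 125.8 tool x [ 0.012  0.005 -1.   ] j6 -71.60069352273803
[555.167621   77.8354782] [249.48390523 129.2198558 ]
```

View pics/c1.png

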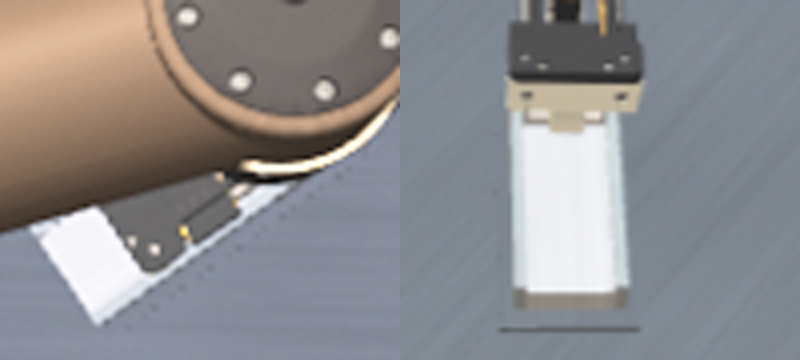

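The side crop shows finger B's pad tip above the runway: lower edge at crop (549..585, 132), pin ends visible behind it at (535,117) and (595,117). I check that against the projection.

```bash
python3 - <<'E'
from h import *
S=snapshot("side");o=get_obs();p=o["tool_pos"];M=R.from_euler('xyz',o["orientation"],degrees=True).as_matrix()
k=lambda x:((proj(S,x)-(290,170))*4+(401.5,1.5)).round(1)
for z in(.032,.053):
  for y in(-.0095,.0095): print(z,y,k(p+M@[0,y,z]))
for x in(.05,.0745,.1): print("runway mid",x,k(f2w(Q,(x,0,.05-(x-.042)*.0875))), "rails",k(f2w(Q,(x,-.0275,.056-(x-.042)*.0875))),k(f2w(Q,(x,.0275,.056-(x-.042)*.0875))))
E
```

```text
0.032 -0.0095 [542.4 114.5]
0.032 0.0095 [572. 115.]
0.053 -0.0095 [543.  138.6]
0.053 0.0095 [572.9 139.1]
runway mid 0.05 [561.8 136. ] rails [520.4 130. ] [603.6 129.7]
runway mid 0.0745 [563.  165.7] rails [521.1 159.7] [605.4 159.4]
runway mid 0.1 [564.3 197.4] rails [521.9 191.5] [607.2 191.1]
```

arm_command(commands=[0,1,5,-1,75,14,0,0,0,75,0,0,0,0,75])

```text
clock: 3.22
tool_pos: [0.468, -0.0484, 0.0754]
orientation: [-108.2, 88.7, 18.8]
force: [-0.2, -0.1, -0.3]
opening: 0.0658
```

```bash
python3 - <<'E'
from h import *
togo(.040,.066)
S=snapshot("side")
b=cv2.resize(S["frame"][180:230,312:352],None,fx=12,fy=12,interpolation=cv2.INTER_CUBIC)
cv2.imwrite("pics/c2.png",b)
o=get_obs();p=o["tool_pos"];M=R.from_euler('xyz',o["orientation"],degrees=True).as_matrix()
k=lambda x:((proj(S,x)-(312,180))*12+5.5).round(0)
for z in(.033,.047,.054): print(z,k(p+M@[0,0,z]))
for x in (.05,.07,.09):print(x,k(f2w(Q,(x,0,.05-(x-.042)*.0875))))
print("pin ctr front top",k(f2w(Q,(.0325,0,.063))),"end",k(f2w(Q,(.173,0,.0385))))
E
```

```text
t 3.225 tcp [ 0.468  -0.0484  0.0754] rpy [-108.16   88.67   18.81] F [-0.2 -0.1 -0.3] w 0.0658
tool shift mm [9.3 5.2 0.8] turn about tool x 0.36 z yaw 127.0 tool x [ 0.022  0.007 -1.   ] j6 -71.15793977595628
0.033 [205. 281.]
0.047 [208. 329.]
0.054 [209. 354.]
0.05 [222. 289.]
0.07 [225. 362.]
0.09 [228. 436.]
pin ctr front top [221. 189.] end [242. 759.]
```

View pics/c2.png

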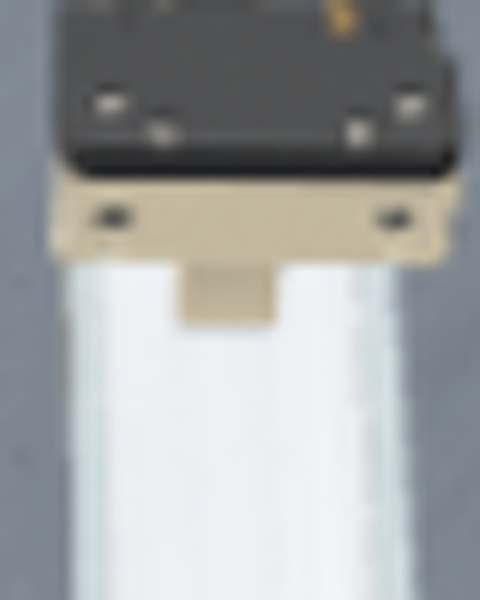

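Side crop: the finger B tip is centred at (228,325) against runway mid (235,325), so it is aligned sideways to about 1.5 mm. Finger B's inner face is at about x = 65–73 mm on the feeder. I approach to just above the plunger.

arm_command(commands=[8,2,1,0,75,0,0,0,0,75])

```text
clock: 3.52
tool_pos: [0.4663, -0.0486, 0.0674]
orientation: [-108.8, 88.6, 18.2]
force: [0.4, 0.1, 0.8]
opening: 0.0656
```

```bash
python3 -c "
from h import *
togo(.040,.052)"
```

```text
t 3.525 tcp [ 0.4663 -0.0486  0.0674] rpy [-108.82   88.63   18.16] F [0.4 0.1 0.8] w 0.0656
tool shift mm [15.3  3.9  0.1] turn about tool x 0.38 z yaw 127.0 tool x [ 0.023  0.007 -1.   ] j6 -71.20566721779721
```

arm_command(commands=[15,0,0,0,75,2,0,0,0,75,1,0,0,0,75])

```text
clock: 3.9
tool_pos: [0.4679, -0.0485, 0.0516]
orientation: [-111.8, 88.5, 15.2]
force: [-8.4, 3.7, 21.9]
opening: 0.0656
```

```bash
python3 - <<'E'
from h import *
togo(.040,.052)
S=snapshot("side");T=snapshot("top")
b=cv2.resize(S["frame"][170:260,300:370],None,fx=6,fy=6,interpolation=cv2.INTER_CUBIC)
a=cv2.resize(T["frame"][205:275,270:330],None,fx=6,fy=6,interpolation=cv2.INTER_CUBIC)
c=np.zeros((540,780,3),np.uint8);c[:,:420]=b;c[:420,420:]=a
cv2.imwrite("pics/c3.png",c)
E
```

```text
t 3.9 tcp [ 0.4679 -0.0485  0.0516] rpy [-111.83   88.54   15.24] F [-8.4  3.7 21.9] w 0.0656
tool shift mm [-0.5  4.9  0.9] turn about tool x 0.46 z yaw 127.1 tool x [ 0.025  0.007 -1.   ] j6 -71.23269579093447
```

View pics/c3.png

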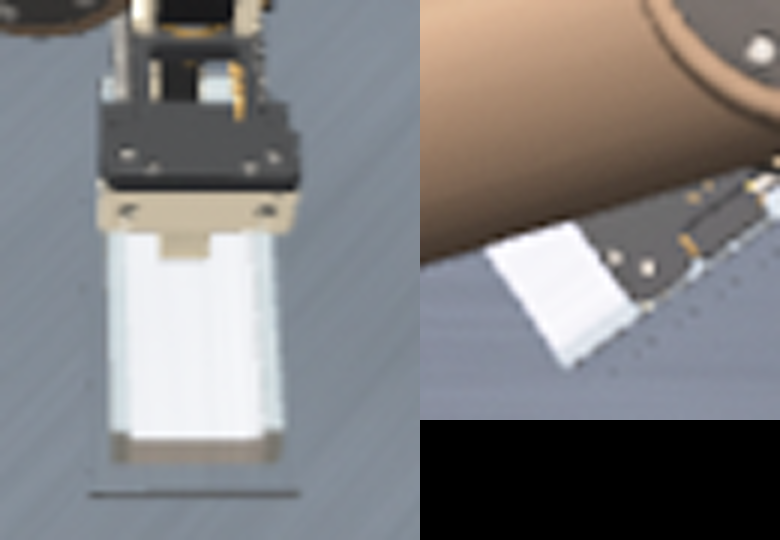

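```bash
python3 - <<'E'
from h import *
S=snapshot("side");k=lambda x:((proj(S,x)-(300,170))*6+2.5).round(0)
for x,z in((.0325,.053),(.05,.0593),(.055,.0589),(.06,.0585),(.065,.058)):
  print(x,[(k(f2w(Q,(x+.01*math.cos(a),0,z+.01*math.sin(a))))).tolist() for a in (0,-.7,-1.57)])
S=snapshot("side");T=snapshot("top")
g=S["frame"][195:225,310:352]
print(g[8:22,2:40:3].mean(2).astype(int))
togo(.04,.052)
E
```

```text
0.0325 [[183.0, 186.0], [182.0, 192.0], [181.0, 185.0]]
0.05 [[184.0, 206.0], [184.0, 212.0], [183.0, 204.0]]
0.055 [[185.0, 215.0], [184.0, 221.0], [183.0, 213.0]]
0.06 [[185.0, 224.0], [185.0, 230.0], [184.0, 222.0]]
0.065 [[186.0, 233.0], [185.0, 239.0], [184.0, 231.0]]
[[139 138 182 182 183 183 183 183 183 183 183 183 183]
 [139 139 182 111 182 183 183 183 183 183 176 134 173]
 [139 138 183 135 183 183 183 183 183 182 155 117 173]
 [140 138 183 167 183 183 183 182 183 183 177 166 164]
 [137 138 183 194 182 183 183 183 183 182 183 184 157]
 [138 138 191 194 183 178 177 178 185 186 203 172 145]
 [139 138 202 234 237 174 170 172 237 237 219 175 134]
 [139 138 203 239 242 176 173 175 242 243 223 175 132]
 [138 137 202 238 242 178 178 178 242 243 223 175 132]
 [137 138 203 238 242 184 185 188 242 243 224 176 132]
 [139 137 206 239 242 213 218 218 243 243 224 185 134]
 [139 137 205 237 242 238 240 238 243 243 229 187 134]
 [137 137 207 237 242 241 243 241 243 244 224 186 136]
 [137 137 206 237 242 241 243 241 243 244 222 186 137]]
t 4.15 tcp [ 0.468  -0.0485  0.0517] rpy [-111.62   88.51   15.45] F [-6.9  3.  16.4] w 0.0656
tool shift mm [-0.4  5.   0.9] turn about tool x 0.46 z yaw 127.1 tool x [ 0.025  0.007 -1.   ] j6 -71.23204199101573
```

```bash
python3 - <<'E'
from h import *
T=snapshot("top")
a=cv2.resize(T["frame"][215:262,295:345],None,fx=12,fy=12,interpolation=cv2.INTER_CUBIC)
cv2.imwrite("pics/c4.png",a)
k=lambda x:((proj(T,x)-(295,215))*12+5.5).round(0).tolist()
for x,z in((.0325,.053),(.0595,.0585)):
  print(x,[k(f2w(Q,(x+d,.025,z+h))) for d,h in((-.01,0),(0,.01),(.01,0))])
for x in(.02,.042,.06,.08): print("rail",x,k(f2w(Q,(x,.0275,.056-max(0,x-.042)*.0875))),k(f2w(Q,(x,.036,.056-max(0,x-.042)*.0875))))
E
```

```text
0.0325 [[584.0, 137.0], [545.0, 161.0], [502.0, 195.0]]
0.0595 [[474.0, 213.0], [434.0, 239.0], [392.0, 272.0]]
rail 0.02 [602.0, 139.0] [627.0, 174.0]
rail 0.042 [512.0, 203.0] [537.0, 238.0]
rail 0.06 [438.0, 256.0] [463.0, 291.0]
rail 0.08 [355.0, 315.0] [380.0, 350.0]
```

View pics/c4.png

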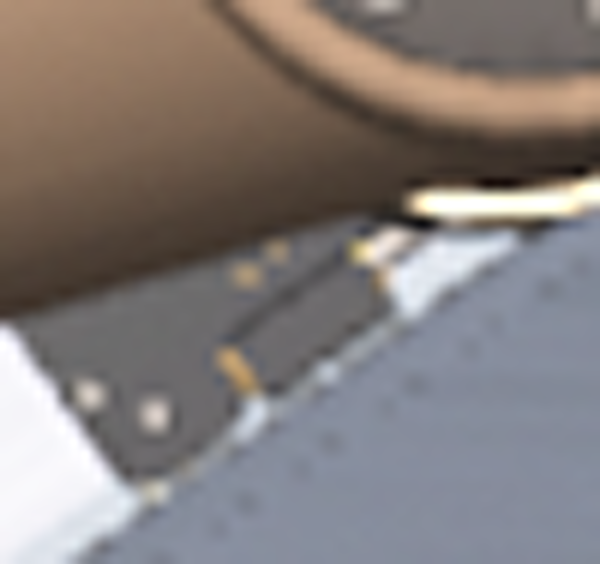

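```bash
python3 - <<'E'
from h import *
S=snapshot("side")["frame"]; c=cv2.imread("pics/c2.png")[6::12,6::12]
for col in(322,324,337,339): print(col,"now",[S[r,col].tolist() for r in range(206,213)],"\n c2",[c[r-180,col-312].tolist() for r in range(199,207)])
p=cv2.imread("pics/side0.png"); print("pin in nest",[p[r,331].tolist() for r in range(191,204)])
o=get_obs();print(o["force"],o["moment"],o["tool_pos"])
E
```

```text
322 now [[155, 177, 188], [165, 189, 202], [172, 186, 194], [240, 237, 235], [245, 242, 241], [245, 242, 240], [245, 242, 240]] 
 c2 [[156, 179, 188], [164, 189, 200], [182, 201, 209], [241, 237, 236], [244, 241, 239], [244, 241, 239], [244, 240, 238], [244, 240, 238]]
324 now [[162, 186, 199], [163, 187, 199], [172, 186, 194], [240, 237, 236], [245, 242, 240], [245, 242, 240], [245, 242, 240]] 
 c2 [[160, 184, 195], [159, 184, 195], [178, 198, 205], [240, 237, 236], [244, 240, 238], [244, 240, 238], [243, 240, 238], [243, 240, 238]]
337 now [[163, 187, 200], [163, 187, 199], [175, 189, 197], [241, 238, 237], [246, 244, 242], [246, 243, 242], [246, 243, 242]] 
 c2 [[160, 184, 195], [159, 184, 195], [168, 190, 199], [240, 238, 236], [244, 241, 240], [244, 241, 240], [244, 241, 239], [244, 241, 239]]
339 now [[163, 187, 200], [163, 187, 199], [173, 188, 196], [240, 237, 236], [246, 243, 241], [246, 243, 241], [246, 243, 241]] 
 c2 [[160, 184, 195], [160, 184, 196], [167, 190, 199], [238, 234, 233], [242, 239, 237], [242, 239, 237], [242, 239, 237], [243, 239, 238]]
pin in nest [[28, 28, 29], [154, 151, 143], [207, 204, 192], [217, 220, 221], [233, 232, 230], [237, 233, 231], [234, 232, 232], [217, 221, 226], [178, 188, 199], [135, 145, 154], [197, 194, 195], [233, 229, 227], [236, 232, 230]]
[-6.51625935  2.94963736 15.59009443] [ 0.5595064   2.30972366 -0.15746013] [ 0.46792047 -0.04847246  0.05172022]
```

```bash
python3 -c "
from plant import *
print(get_obs()['tool_pos'],get_obs()['force']);print(close_job())"
```

```text
[ 0.46792047 -0.04847246  0.05172022] [-6.51625935  2.94963736 15.59009443]
the job is handed in; nothing more can be done
None
```

I pressed the plunger of the large grey feeder fully down with one finger, with the other finger already standing on the runway. I handed the job in while holding that pose at about 4.2 s. I never saw the pin after the press, so whether it popped and was trapped is inferred, not observed.

**Plunger:**
- The tip height settled at 51.7 mm, where fully down is about 52 mm.
- The vertical force held steady at about 16 N. It peaked at about 22 N when the plunger bottomed.

**Pin:**
- The runway below the finger was empty in the side view. The gripper hid the pin in both cameras.
- The only sign of it was one darker, greyer pixel row just under the gripper block, on both sides of the finger. It fits the pin resting at about x = 55–60 mm on the feeder, clear of the nest.

**Disagreements and loose ends:**
- The side camera disagreed with the arm's own readings by a few millimetres. The stopping finger's inner face was therefore somewhere around x = 65–73 mm on the feeder.
- A steady sideways force of about 7 N remained on the tool. I took it for friction on the plunger and did not check it further.

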